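# Fit the cell and snap the cover onto a router's backup unit

## Robot

A 6-joint arm with a two-finger parallel gripper is mounted at the origin on the work surface. World frame = base frame: x ahead of the robot, y to its left, z up, the work surface at z = 0. Lengths are in mm, angles in rad, forces in N, time in s.
With the tool pointing down it reaches from about 275 to 850 mm from the base axis. Payload 19 kg.
Tool frame: the origin (TCP) lies midway between the tips of the shut fingers; the grasp point (between the pads) lies 19 mm behind it (r.hold_point_z is the distance from the TCP to the grasp point, in mm); z points along the fingers, y is the line along which they close (so a half turn about z gives the same grasp; the last joint's range is limited). The gripper opens to 85 mm and grips with 20 to 120 N. Pads are 22 mm wide; open, the fingers measure 114 mm over their backs; the gripper's body (76 mm by 85 mm) begins 54 mm behind the grasp point. The pads swing forward as they close: fully open they stand 13 mm farther back than shut.
Start: joints at [-0.134, 0.15, 1.437, -0, 1.554, -0.134], TCP at [574.97, -0.016, 231.267] pointing down, gripper open.
Joint ranges: [-2.8, 2.8], [-0.68, 2.1], [0.12, 2.68], [-1.39, 4.53], [0.16, 2.79], [-2.81, 2.81]. Speed limits (rad/s): [1.89, 1.89, 2.22, 3.01, 3.01, 3.01].

## Interface

Orientations are given as [roll, pitch, yaw] about the fixed x, y, z axes, in that order (R = Rz(yaw) Ry(pitch) Rx(roll)).
In Python, from workcell import r gives the robot as it stands. The module is installed in compiled form; this text tells all that it offers.
- The arm moves only by the shell command python3 -m crank 'ROWS' [OPENING] [FORCE]. ROWS is JSON, a list of rows, each a list of 2 entries, a list of its own where there are three numbers: the shift along the tool's x, y, z in units of 200 mm (1.0 is 200 mm), then the turn about the tool's z in units of 45 degrees (1.0 is 45 degrees). In form: [[[tx, ty, tz], yaw], ...]. A call has 1 to 8 rows; each row is the pose to reach, as a shift and turn from the pose commanded when the call began, along the tool's axes at that moment; what a row does not reach only later rows make up. A row lasts 1/8 s, in which the tool goes at most 62.5 mm and 10.7 degrees, less where a joint would pass 70% of its speed; a pose out of reach is approached as far as the arm can. A call with a number of a shift or a turn outside -1 to 1 is refused whole. A call with a gripper value outside its range is refused whole. OPENING is the closure in counts, from 0 (fully open) to 255 (shut), set as the call begins (- or left out, the last holds). The fingers move at their own pace and stop on an object; FORCE is the grip in N (left out, the last holds). Time passes only in rows, so rows that repeat a pose let the fingers close. It gives the time, the measured TCP pose, the force, the opening and the grip force at its end, in the units of the state.
- r.get_state(): the state, without advancing time (a new reading comes with each control period).
- r.capture(name): name is "scene" or "side" or "wrist"; returns (picture, depth): 384x512x3 uint8, red, green, blue; 384x512 float32, mm along the optical axis (not along the pixel's ray), 0 where there is no reading.
- r.camera_params(name): a dict with "fx", "fy", "cx", "cy" (pixels), "position" and "attitude" of the camera in the world. Camera axes: x right, y down, z forward; pixel columns grow to the right and rows downward; lengths in mm; the calibration is good to about 2 mm. A picture is of the moment at which its call begins: read the wrist's pose just before it. camera_params takes no time and is no camera call; for the wrist camera it gives the pose at the moment of the call.
- r.sign_off(): hands the job in; it is judged then, once.
The state is a dict: "time_s": time; "qpos": joint angles; "joint_vel": joint speeds; "joint_efforts": joint torques, N m; "tool_pos": TCP position; "tcp_rot": TCP orientation; "ft_force": force on the tool from outside, world axes, zero at the start; "moment": the same for the moment, N m; "gripper_width": opening from 0.0 (shut) to 1.0 (fully open); "grip_force": force on a finger pad.
Only numpy, scipy, OpenCV 4.12 (cv2) and the standard library are available. Lean on these libraries where they do the work, as an engineer would, in place of code of your own. Each camera call takes 0.05 s, during which the arm holds its last target. There are 200 camera calls.

## Task

The backup unit lies open on the desk mat with its battery bay empty. Take the bigger of the two cells out of the charger, lay it in the bay with its raised positive end towards the catch, then refit the cover: hold it sloped with its catch end well up, about 30 degrees, hook its front lip into the slot, and pivot it down and press until the catch snaps over it and it lies flat and flush. Leave the small cell in the charger and the other things on the desk where they are.

Things in the scene. Friction and masses are not known exactly. Their poses are not given: they have to be found in the camera images.
- unit: Backup unit: grey plastic box 180 x 60 x 48 mm, stays put. Origin on the desk under its centre; x along it from the head (-x end, nearer the robot) to the catch (+x end), z up. Head block x -90 to -46, catch block x 46 to 90, both 60 wide, tops at z 48. Between them the bay, open upwards and to both sides. The closed cover fills the bay flush with the two blocks.
- bay (a point): Centre of the bay's floor: unit x 0, y 0, z 20; axes as the unit's. The floor is 56 wide in y. End contacts 24 wide and 16 high stand at x -40 to -37 and 37 to 40. Four V-blocks 5 mm high (x 22 to 36 either way) centre a cell lying along x, its axis 10.5 above the floor; between them, mid-bay, there is room for fingers.
- slot (a point): Unit x -46, y 0, z 44: middle of the lower edge of the overhang (4 mm thick, top at z 48) over the dark slot for the cover's lip. The slot opens in the head's face that looks into the bay: 43 wide (y -21.5 to 21.5), 10 high (z 34 to 44), 9 deep (to x -55). Axes as the unit's.
- catch (a joint): Sprung catch: steel leaf 22 wide leaning out of the catch block into the bay, lowest edge at unit x 41 to 43, z 42, top at x 45, z 51. Value in m: 0 = sprung out, grows to 0.008 as it is pushed into the block. The cover's tab pushes it back 4 to 5 mm on the way down, then it springs over the tab: 5 to 12 N of push on the cover's rear half; its weight alone is not enough.
- cover: The unit's loose cover: grey plastic cap, 40 to 85 g, x -52 to 45, 60 wide, 28 high, lying right way up on the desk. Origin mid-length at the level of its lower edges; x to its rear (catch) end, z up. Top plate z 24 to 28, six dark slots on it; side walls (ribbed, to hold it by, 60 across) y 25 to 30 either side, x -44 to 36. Home: origin at unit x 0, y 0, z 20, axes alike.
- lip (a point): Tip of the cover's front lip: cover x -52, y 0, z 21.25. The lip is a tongue 40 wide, x -52 to -45, z 19.5 to 23; over it the cover's front face is at x -45, z 23 to 28. Home, the lip is 6 mm inside the slot, with play of 1 mm in x and 1.5 mm in y.
- rear (a point): Cover x 39, y 0, z 28: top edge at the bottom of the notch (x 39 to 45, 28 wide) in the cover's rear end that leaves room for the catch. Below the notch a tab (x to 45, z 18.5 to 21.5) goes under the catch.
- charger: White two-bay charger, 120 x 100 mm, stays put, left or right of the unit. Origin on the desk under its centre. Deck at z 14; a block 32 high across its +x end (x 37 to 60). Bays along x at y 22 and -22, each with V-blocks 5 mm high (x 17 to 31 either way) under its cell and a contact 18 wide, to z 28, at x -40 to -37.
- cell: The bigger cell: light grey cylinder, 21 mm in diameter, 70 long, 68 g, lying along x in either bay of the charger, its axis 24.5 over the desk. Origin at its middle, on its axis; x towards its positive end (raised steel nub, black band round that end), which points to the charger's +x. It may roll about x, so its y and z axes mean nothing.
- cell_plus (a point): Tip of the bigger cell's positive end, on its axis, 35 mm from its middle.
- small_cell: The small cell: 14.5 mm in diameter, 50 long, in the charger's other bay. Stays there.
- mouse: White computer mouse, 108 x 60 x 38 mm, a bystander.
- mug: White mug, 80 mm across, 92 high, a bystander.
- jar: White lidded jar, 62 mm across, 70 high, a bystander.
- stick: Black memory stick, 57 x 19 x 9 mm, a bystander.
- phone: Black phone, 150 x 72 x 8 mm, lying flat, a bystander.
Not all that is in view belongs to the job. Leave any orange or pink look-alike of the cover alone.

How it is judged (in metres and radians):
On the way, in this order (a step that is already met when the one before it is completed fails the run):
1. the bigger cell lies in the unit's bay, positive end towards the catch (x of cell in the frame of unit between -0.004 and 0.004 m and y of cell in the frame of unit between -0.003 and 0.003 m and z of cell in the frame of unit between 0.028 and 0.0335 m and x of cell_plus in the frame of unit between 0.03 and 0.045 m), for 0.2 s.
2. the cover's lip is hooked at least 1 mm into the slot while the cover is still sloped by more than 15 degrees (x of lip in the frame of slot between -0.01 and -0.001 m and y of lip in the frame of slot between -0.004 and 0.004 m and z of lip in the frame of slot between -0.01 and 0 m and angle between the z axis of cover and the z axis of unit, either way round above 0.26 rad), for 0.1 s.
At the end, for the whole second after the job is handed in: Bigger cell in the bay on its V-blocks (4 mm along, 3 mm across), positive end to the catch; cover right way up, flat to 0.03 rad, within 3 mm of home along and across and 2.5 mm in height, lip 3 mm or more inside the slot, catch sprung back (under 2 mm); both at rest (all of step 1 and x of cover in the frame of unit between -0.003 and 0.003 m and y of cover in the frame of unit between -0.003 and 0.003 m and z of cover in the frame of unit between 0.0175 and 0.022 m and z of rear in the frame of slot between 0.002 and 0.006 m and angle between the z axis of cover and the z axis of unit, either way round below 0.03 rad and angle between the x axis of cover and the x axis of unit, either way round below 0.06 rad and angle between cover's own z axis and vertical below 0.03 rad and x of lip in the frame of slot below -0.003 m and value of joint catch below 0.002 m and linear speed of cover below 0.02 m/s and linear speed of cell below 0.05 m/s); the robot touches nothing.
It fails at once if the mouse, mug, jar, memory stick or phone is moved more than 30 mm from its place (distance of any of mouse, mug, jar, stick, phone from where it was at the start of the episode above 0.03 m).
It fails at once if the small cell is moved more than 10 mm from its place in the charger (distance of small_cell from where it was at the start of the episode above 0.01 m).
It also fails if it takes over 56 s, if anything falls off the work surface, if the arm or the gripper's body presses on something with over 40 N, if the wrist force passes 120 N, or if a joint passes its speed limit or range.

## Working session

There is one attempt and no reset: what is moved stays moved. The work goes in short steps, Python scripts to look and compute and a shell command to move; the robot and the scene stay as the last step left them, time stands still between calls to the robot, and variables do not carry over. Pictures are saved under pics/ and viewed, at most 10 in all, crops included, and the job is handed in when it is done.

```bash
mkdir -p pics
cat > h.py <<'E'
import numpy as np, cv2
from scipy.spatial.transform import Rotation as R
from workcell import r
def cap(n):
    p=r.camera_params(n); im,d=r.capture(n); return p,im,d
def rot(p):
    a=np.array(p['attitude'],float)
    return a if a.shape==(3,3) else R.from_euler('xyz',a).as_matrix() if a.size==3 else R.from_quat(a).as_matrix()
def cloud(p,d):
    v,u=np.mgrid[:d.shape[0],:d.shape[1]]
    c=np.stack([(u-p['cx'])/p['fx']*d,(v-p['cy'])/p['fy']*d,d],-1)
    w=c@rot(p).T+np.array(p['position']); w[d==0]=np.nan; return w
def save(f,im): cv2.imwrite('pics/'+f,im[...,::-1])
E
python3 - <<'E'
from h import *
for n in('scene','side','wrist'):
    p,im,d=cap(n); print(n,p,d.shape,(d>0).mean()); np.savez(n+'0.npz',im=im,d=d,w=cloud(p,d)); save(n+'0.png',im)
print(r.get_state(), r.hold_point_z)
E
```

```text
scene {'fx': 370.11867858316947, 'fy': 370.11867858316947, 'cx': 257.78430687239137, 'cy': 187.43453929943217, 'position': array([1408.00466122,  130.22644018,  823.4835224 ]), 'attitude': array([-2.27122992, -0.01256685,  1.71899716])} (384, 512) 0.995880126953125
side {'fx': 448.63304860398665, 'fy': 448.63304860398665, 'cx': 253.81189269098581, 'cy': 191.72525923996153, 'position': array([ 141.8384754 , -732.82696215, 1016.09757612]), 'attitude': array([-2.40974343,  0.00280825, -0.4868029 ])} (384, 512) 0.9958648681640625
wrist {'fx': 307.74298060361605, 'fy': 307.74298060361605, 'cx': 249.98086372940446, 'cy': 192.5243197284548, 'position': array([574.4124774 ,  72.1435201 , 372.12750633]), 'attitude': array([ 2.85349725e+00,  8.28134596e-04, -1.02631977e-04])} (384, 512) 0.9961598714192709
{'time_s': 0.15, 'qpos': array([-1.33994391e-01,  1.50872824e-01,  1.43781312e+00,  1.32514775e-05,
        1.55383030e+00, -1.34005642e-01]), 'joint_vel': array([-5.20896043e-04, -3.29058683e-03, -4.32300642e-03, -3.97367984e-06,
        5.72975518e-04,  1.61684572e-03]), 'joint_efforts': array([ 2.28272773e-03, -7.13383126e+01, -5.71041870e+01, -3.10331814e-05,
        7.20541226e-03, -6.05664604e-05]), 'tool_pos': array([5.74821944e+02, 1.17395420e-02, 2.30848416e+02]), 'tcp_rot': array([-3.14067911e+00, -1.36527172e-04,  1.57080728e+00]), 'ft_force': array([-0.96826192,  0.43195631, -0.52936741]), 'moment': array([-0.01182292,  0.00835   ,  0.00345592]), 'grip_force': 0.0, 'gripper_width': 0.9949245844165665} 18.700000000000003
```

View pics/scene0.png

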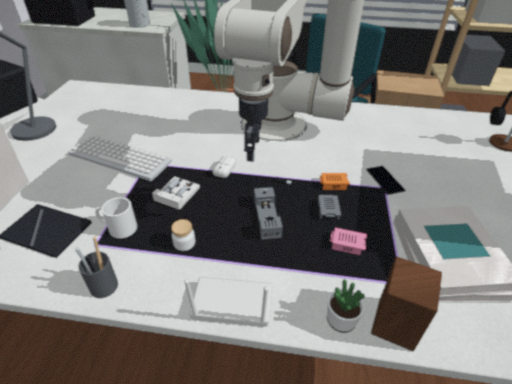

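View pics/side0.png

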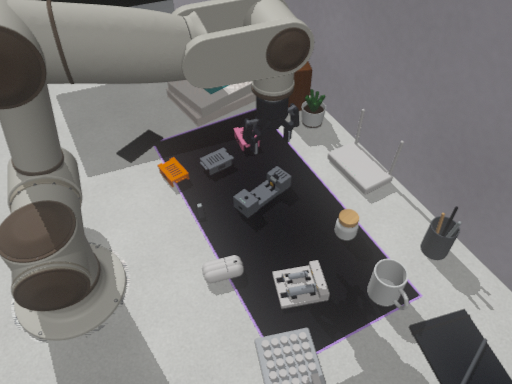

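In the scene view the unit is at (267,212), the charger at (177,191) and the mug at (119,217). The jar is at (183,235), the mouse at (224,166) and the phone at (385,179). There are three cover-like things: orange (335,181), pink (348,241) and grey (329,206). The grey one fits because it is grey plastic with six slots. Next I'll make an orthographic map and an enlarged crop.

Run:
```python
from h import *
S=np.load('scene0.npz'); D=np.load('side0.npz')
x0,x1,y0,y1=380,780,-330,330
def ortho(A,s=1.2):
    W=A['w'].reshape(-1,3); C=A['im'].reshape(-1,3)
    # upsample by smoothing: height-sorted splat
    ok=(W[:,0]>x0)&(W[:,0]<x1)&(W[:,1]>y0)&(W[:,1]<y1)&(W[:,2]>-10)&(W[:,2]<110)
    W=W[ok];C=C[ok];o=np.argsort(W[:,2]);W=W[o];C=C[o]
    im=np.zeros((int((x1-x0)*s),int((y1-y0)*s),3),np.uint8)
    for w,c in zip(W,C):
        i=int((x1-w[0])*s);j=int((y1-w[1])*s); im[max(i-1,0):i+2,max(j-1,0):j+2]=c
    return im
a=ortho(S);b=ortho(D)
save('ortho.png',cv2.resize(np.vstack([a,b]),None,fx=.62,fy=.62,interpolation=cv2.INTER_AREA))
im=S['im']; e=lambda q,z:cv2.resize(q,z,interpolation=cv2.INTER_CUBIC)
t=np.hstack([e(im[170:215,145:215],(400,257)),e(im[165:260,300:375],(203,257)),e(im[180:245,240:295],(217,257))])[:,:800]
q=D['im']
t2=np.hstack([e(q[250:315,260:340],(316,257)),e(q[140:190,150:240],(300,171+86)),e(q[160:220,225:300],(184,257))])[:,:800]
w=min(t.shape[1],t2.shape[1],800); save('crop.png',np.vstack([t[:,:w],t2[:,:w]]))
```

```text
(no output)
```

View pics/ortho.png

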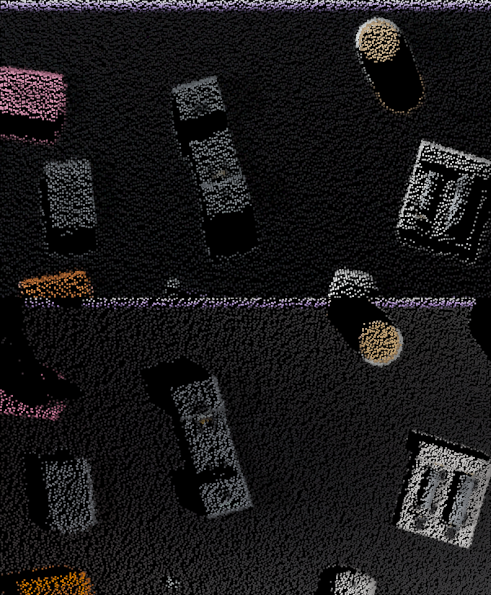

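View pics/crop.png

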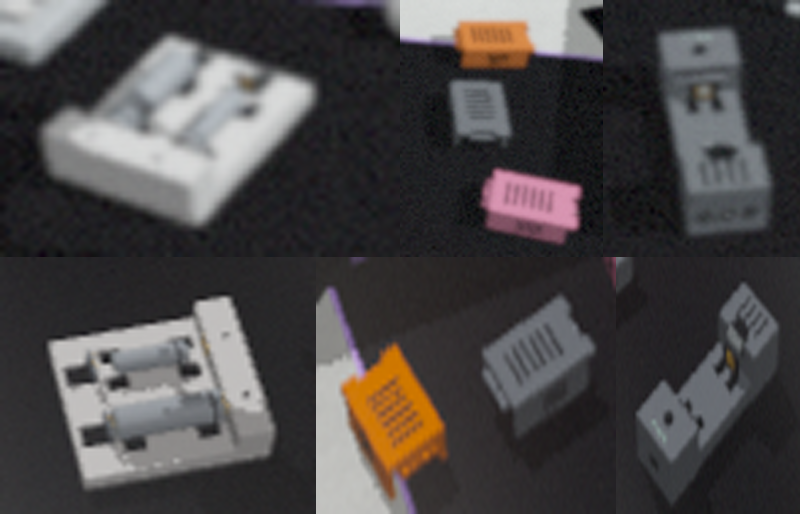

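The enlarged crop confirms the grey cover at scene (329,206). Its lip points to the robot and its catch notch to +x, with the orange (335,181) and pink (348,241) look-alikes either side. The bigger cell is the one in the charger bay further to -y (side view about (297,290)), since it is longer and thicker, with its band at the block end. Next I'll fit poses from both views.

```bash
cat >> h.py <<'E'
def rect(w,c,rad,z0,z1,m=None):
    q=w.reshape(-1,3); k=(np.hypot(q[:,0]-c[0],q[:,1]-c[1])<rad)&(q[:,2]>z0)&(q[:,2]<z1)
    if m is not None: k&=m.reshape(-1)
    q=q[k]
    if len(q)<20: return None
    (a,b),(s,t),an=cv2.minAreaRect(q[:,:2].astype(np.float32))
    if s<t: s,t,an=t,s,an+90
    an=(an+90)%180-90
    return dict(n=len(q),c=(round(a,1),round(b,1)),size=(round(s,1),round(t,1)),yaw=round(an,1),z=round(float(np.median(q[:,2])),1))
E
python3 - <<'E'
from h import *
for n in('scene','side'):
    A=np.load(n+'0.npz'); w=A['w']
    print(n,'cover',rect(w,(514,233),75,22,36))
    print(' head',rect(w,(500,45),62,42,55),' catch',rect(w,(645,75),52,42,55))
    print(' chdeck',rect(w,(515,-268),80,8,19),' chblk',rect(w,(570,-268),75,28,42))
    print(' cells',rect(w,(511,-292),30,29,40),rect(w,(511,-250),30,24,40))
E
```

```text
scene cover {'n': 384, 'c': (517.9, 235.0), 'size': (98.2, 60.7), 'yaw': 7.4, 'z': 27.4}
 head {'n': 187, 'c': (515.1, 25.7), 'size': (60.1, 49.5), 'yaw': -75.1, 'z': 47.5}  catch {'n': 249, 'c': (647.4, 63.1), 'size': (59.9, 47.5), 'yaw': -74.2, 'z': 47.8}
 chdeck {'n': 368, 'c': (517.9, -270.0), 'size': (123.1, 104.5), 'yaw': -16.1, 'z': 13.8}  chblk {'n': 254, 'c': (537.8, -275.0), 'size': (99.7, 88.7), 'yaw': 75.8, 'z': 31.6}
 cells {'n': 66, 'c': (512.0, -289.6), 'size': (57.4, 17.1), 'yaw': -19.1, 'z': 33.0} {'n': 44, 'c': (510.0, -247.2), 'size': (50.9, 47.3), 'yaw': 32.1, 'z': 27.6}
side cover {'n': 424, 'c': (512.4, 237.0), 'size': (98.0, 67.9), 'yaw': 5.6, 'z': 28.8}
 head {'n': 286, 'c': (513.3, 26.6), 'size': (62.1, 47.3), 'yaw': -72.7, 'z': 48.9}  catch {'n': 252, 'c': (642.4, 63.6), 'size': (63.5, 52.1), 'yaw': -73.2, 'z': 49.2}
 chdeck {'n': 991, 'c': (513.6, -267.1), 'size': (117.9, 103.6), 'yaw': -16.4, 'z': 15.2}  chblk {'n': 524, 'c': (533.7, -272.7), 'size': (103.5, 81.9), 'yaw': 72.6, 'z': 33.2}
 cells {'n': 169, 'c': (511.4, -291.2), 'size': (59.1, 19.8), 'yaw': -16.8, 'z': 34.8} {'n': 93, 'c': (511.9, -245.4), 'size': (58.7, 15.6), 'yaw': -16.2, 'z': 28.0}
```

```bash
cat >> h.py <<'E'
def go(x,y,z,yaw):
    """units of shift/turn from measured pose to TCP (x,y,z), tool-y axis at world angle yaw (deg, mod 180)"""
    s=r.get_state(); M=R.from_euler('xyz',s['tcp_rot']).as_matrix()
    t=M.T@(np.array([x,y,z])-s['tool_pos'])/200
    a=np.degrees(np.arctan2(M[1,1],M[0,1])); d=(yaw-a+90)%180-90
    print('t',s['time_s'],'pos',s['tool_pos'].round(1),'yaw_y',round(a,2),'SHIFT',t.round(4),'TURN',round(-d/45,4),'F',s['ft_force'].round(1),'grip',s['grip_force'],s['gripper_width'],'q',s['qpos'].round(2))
E
python3 -m crank '[[[-1,-0.3,0.3],-1],[[-1,-0.3,0.3],-1],[[-1,-0.3,0.3],-1],[[-1,-0.3,0.3],-1],[[-1,-0.3,0.3],-1]]' 0
python3 -c "
from h import *; go(512,-290,150,73.5)"
```

```text
time_s: 0.78
tool_pos: [513.5, -202.4, 169.9]
tcp_rot: [-3.141, -0.002, 2.358]
ft_force: [0.5, -0.6, -0.1]
gripper_width: 0.999
grip_force: 0.0
t 0.775 pos [ 513.5 -202.4  169.9] yaw_y 45.08 SHIFT [-0.304  -0.3154  0.0994] TURN -0.6315 F [ 0.5 -0.6 -0.1] grip 0.0 0.9988382962581793 q [-0.51  0.13  1.58 -0.    1.43 -1.3 ]
```

```bash
python3 -m crank '[[[-0.3,-0.3,0.1],-0.23],[[-0.3,-0.315,0.1],-0.46],[[-0.304,-0.315,0.1],-0.63],[[-0.304,-0.315,0.1],-0.63]]'
python3 - <<'E'
from h import *
go(512,-290,150,73.5)
p,im,d=cap('wrist'); w=cloud(p,d); save('w1.png',im); np.savez('w1.npz',im=im,w=w)
print(rect(w,(511,-290),32,30,40)); print(rect(w,(511,-290),60,12,17),rect(w,(575,-290),100,30,36))
# body colours of the cell: points nearest top line
q=w.reshape(-1,3); k=(np.hypot(q[:,0]-511,q[:,1]+290)<45)&(q[:,2]>31)
c=im.reshape(-1,3)[k]; print(k.sum(),c.mean(0))
print('zs',np.round([np.nanpercentile(q[(np.hypot(q[:,0]-511,q[:,1]+290)<20)][:,2],s) for s in(50,90,99)],1))
E
```

```text
time_s: 1.27
tool_pos: [513.2, -287.8, 150.9]
tcp_rot: [3.141, -0.001, 2.85]
ft_force: [0.4, 0.1, -0.2]
gripper_width: 1.004
grip_force: 0.0
t 1.275 pos [ 513.2 -287.8  150.9] yaw_y 73.28 SHIFT [ 0.0026 -0.0125  0.0044] TURN -0.005 F [ 0.4  0.1 -0.2] grip 0.0 1.0042563173337697 q [-0.64  0.22  1.52 -0.    1.4  -1.92]
{'n': 1247, 'c': (510.8, -290.1), 'size': (63.6, 17.6), 'yaw': -17.4, 'z': 32.9}
{'n': 5065, 'c': (503.8, -271.3), 'size': (95.2, 87.9), 'yaw': -16.5, 'z': 13.1} {'n': 3625, 'c': (527.4, -271.8), 'size': (100.1, 94.2), 'yaw': 73.2, 'z': 31.2}
20466 [36.55198866 39.33646047 42.15195935]
zs [229.7 236.3 237.9]
```

View pics/w1.png

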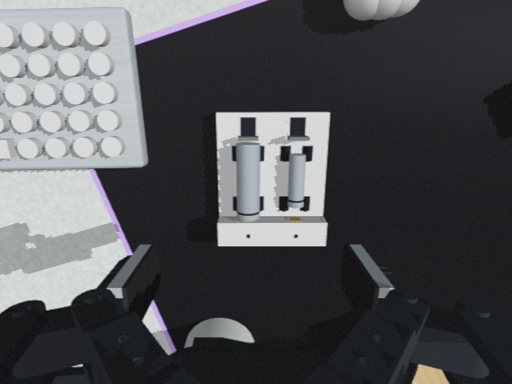

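Wrist view: the bigger cell lies at u 236-260, v 143-220, its black band at the block end (v≈214). The small cell is at (297,180). Next I'll get the ends of the cell along its axis.

```bash
python3 - <<'E'
from h import *
A=np.load('w1.npz'); w=A['w'][130:232,225:275].reshape(-1,3)
th=np.radians(-16.6); ex=np.array([np.cos(th),np.sin(th)]); ey=np.array([-ex[1],ex[0]])
P=w[:,:2]-[511,-290.3]; x=P@ex; y=P@ey; z=w[:,2]
k=(z>27)&(abs(y)<16)
for lo in range(-50,52,4):
    m=k&(x>=lo)&(x<lo+4)
    if m.sum(): print(lo,m.sum(),'zmax',z[m].max().round(1),'y',np.percentile(y[m],[2,98]).round(1))
W=A['w'][105:250,210:335]; print(rect(W,(515,-270),90,10,17),rect(W,(515,-270),90,29,36), rect(W,(545,-270),90,12,36))
go(511,-290.3,60,73.4)
E
python3 -m crank '[[[0,-0.0125,0.2],0],[[0,-0.0125,0.35],0],[[0,-0.0125,0.35],0]]' 140 30
```

```text
-46 6 zmax 28.4 y [-8.   6.6]
-42 26 zmax 28.7 y [-8.2  8.5]
-38 87 zmax 34.4 y [-9.1  9.8]
-34 110 zmax 34.7 y [-9.1  9.8]
-30 100 zmax 34.6 y [-8.3  9.8]
-26 102 zmax 34.6 y [-9.2  9.8]
-22 107 zmax 34.8 y [-9.2  9.9]
-18 96 zmax 35.0 y [-8.4  9.9]
-14 102 zmax 34.8 y [-8.6  9.9]
-10 103 zmax 34.6 y [-9.5  9.9]
-6 93 zmax 35.1 y [-8.6  9. ]
-2 95 zmax 34.9 y [-8.7 10. ]
2 94 zmax 34.9 y [-8.8 10. ]
6 97 zmax 35.6 y [-8.8 10. ]
10 95 zmax 35.1 y [-8.9 10. ]
14 91 zmax 34.8 y [-8.9 10.1]
18 91 zmax 34.8 y [-9.   9.1]
22 89 zmax 35.4 y [-9.   9.1]
26 82 zmax 35.1 y [-9.1  9.2]
30 38 zmax 34.7 y [-9.1  9.5]
34 171 zmax 32.6 y [-15.4  15.2]
38 139 zmax 32.3 y [-15.6  15.6]
42 54 zmax 32.3 y [-14.6  15.6]
{'n': 8446, 'c': (504.5, -265.0), 'size': (100.4, 97.9), 'yaw': 73.3, 'z': 12.9} {'n': 4074, 'c': (527.6, -271.9), 'size': (100.1, 94.7), 'yaw': 73.3, 'z': 31.1} {'n': 12929, 'c': (515.7, -268.3), 'size': (119.5, 100.3), 'yaw': -16.7, 'z': 15.1}
t 1.325 pos [ 513.4 -287.5  151.1] yaw_y 73.17 SHIFT [ 0.007  -0.0171  0.4557] TURN -0.0051 F [1.2 0.7 0.6] grip 0.0 1.0031867554052696 q [-0.64  0.22  1.52 -0.    1.4  -1.92]
time_s: 1.7
tool_pos: [511.9, -288.9, 79.7]
tcp_rot: [3.14, -0.003, 2.849]
ft_force: [-0.9, 0.5, 1.0]
gripper_width: 0.45
grip_force: 0.0
```

```bash
python3 -c "
from h import *; go(509.2,-289.4,16,73.3)"
```

```text
t 1.7 pos [ 511.9 -288.9   79.7] yaw_y 73.23 SHIFT [ 0.0112 -0.0068  0.3183] TURN -0.0015 F [-0.9  0.5  1. ] grip 0.0 0.44972699651512116 q [-0.64  0.27  1.6  -0.    1.27 -1.92]
```

```bash
python3 -m crank '[[[0.011,-0.007,0.15],0],[[0.011,-0.007,0.3],0],[[0.011,-0.007,0.318],0],[[0.011,-0.007,0.318],0]]'; python3 -c "
from h import *; go(509.2,-289.4,16,73.3)"; python3 -m crank '[[[0,0,0],0],[[0,0,0],0],[[0,0,0],0],[[0,0,0],0]]' 255 30
```

```text
time_s: 2.2
tool_pos: [510.9, -291.0, 19.3]
tcp_rot: [-3.141, 0.001, 2.851]
ft_force: [-0.1, 0.3, 0.5]
gripper_width: 0.451
grip_force: 0.0
t 2.2 pos [ 510.9 -291.    19.3] yaw_y 73.32 SHIFT [0.0104 0.0052 0.0166] TURN 0.0005 F [-0.1  0.3  0.5] grip 0.0 0.45057244442252636 q [-0.65  0.33  1.66 -0.    1.14 -1.93]
time_s: 2.7
tool_pos: [511.2, -290.2, 19.5]
tcp_rot: [3.141, 0.002, 2.851]
ft_force: [1.2, 8.6, 9.6]
gripper_width: 0.226
grip_force: 29.9
```

```bash
python3 -m crank '[[[0,0,-0.05],0],[[0,0,-0.25],0],[[0,0,-0.5],0],[[0,0,-0.5],0]]'
python3 - <<'E'
from h import *
go(578,45,110,106.4)
p,im,d=cap('wrist'); w=cloud(p,d); save('w2.png',im); np.savez('w2.npz',im=im,w=w)
E
```

```text
time_s: 3.2
tool_pos: [511.7, -291.9, 122.9]
tcp_rot: [-3.139, 0.007, 2.851]
ft_force: [0.6, 0.6, -0.0]
gripper_width: 0.229
grip_force: 29.6
t 3.2 pos [ 511.7 -291.9  122.9] yaw_y 73.34 SHIFT [0.1658 1.7092 0.0582] TURN -0.7346 F [ 0.6  0.6 -0. ] grip 29.572518467903137 0.22861041615032204 q [-0.65  0.23  1.56 -0.    1.34 -1.93]
```

View pics/w2.png

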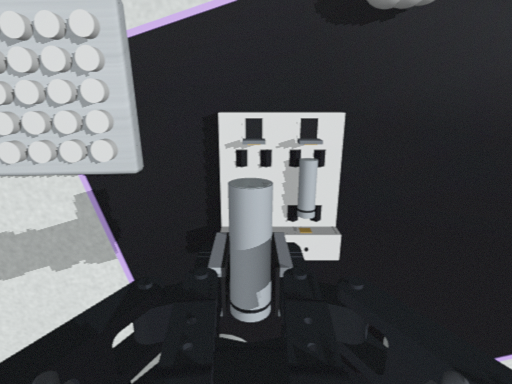

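The cell came out cleanly, held at (251,245), with the small cell still in its bay at (308,190). Next I measure how it sits in the hand and move to view the unit.

```bash
cat >> h.py <<'E'
def held(w,im=None):
    s=r.get_state(); M=R.from_euler('xyz',s['tcp_rot']).as_matrix()
    return (w-s['tool_pos'])@M, s
E
python3 - <<'E'
from h import *
A=np.load('w2.npz'); t,s=held(A['w']); q=t[175:325,222:280].reshape(-1,3)
k=(abs(q[:,1])<12)&(q[:,2]<10)&(q[:,2]>-30); q=q[k]
for lo in range(-48,48,8):
    m=(q[:,0]>=lo)&(q[:,0]<lo+8)
    if m.sum()>3: print(lo,m.sum(),'ztop',np.percentile(q[m,2],3).round(1),'y',np.percentile(q[m,1],[2,98]).round(1))
print('x',np.percentile(q[:,0],[.3,1,99,99.7]).round(1))
go(620,57,150,106.4)
E
```

```text
-40 20 ztop -16.4 y [-7.3  6.9]
-32 537 ztop -17.4 y [-10.6   9.1]
-24 567 ztop -17.2 y [-10.5   9. ]
-16 620 ztop -21.9 y [-10.5   9.1]
-8 707 ztop -25.9 y [-10.6   9.2]
0 747 ztop -28.5 y [-10.6   9.2]
8 955 ztop -28.3 y [-11.6  11.6]
16 729 ztop -17.2 y [-10.7   9.2]
24 755 ztop -17.1 y [-10.5   9.1]
32 783 ztop -17.1 y [-10.4   9. ]
x [-32.1 -31.3  36.1  36.2]
t 3.25 pos [ 510.9 -291.3  120.4] yaw_y 73.34 SHIFT [-0.0238  1.8247 -0.1511] TURN -0.7347 F [-0.9 -0.8 -1.2] grip 29.571907818317413 0.22953915954812992 q [-0.65  0.24  1.56 -0.    1.34 -1.93]
```

```bash
python3 -m crank '[[[-0.005,0.25,-0.1],-0.2],[[-0.01,0.55,-0.15],-0.4],[[-0.012,0.85,-0.15],-0.6],[[-0.012,1,-0.15],-0.735],[[-0.012,1,-0.15],-0.735]]'; python3 -c "
from h import *
go(620,57,150,106.4)"
```

```text
time_s: 3.88
tool_pos: [569.8, -97.8, 147.1]
tcp_rot: [3.141, -0.001, -2.851]
ft_force: [0.1, -1.0, 0.6]
gripper_width: 0.232
grip_force: 29.7
t 3.875 pos [569.8 -97.8 147.1] yaw_y 106.63 SHIFT [-0.4618  0.6699 -0.0145] TURN 0.005 F [ 0.1 -1.   0.6] grip 29.676181375980377 0.23219228224717603 q [-0.3   0.2   1.55  0.    1.39 -2.16]
```

```bash
python3 -m crank '[[[-0.15,0.25,0],0],[[-0.35,0.5,0],0],[[-0.46,0.67,-0.015],0],[[-0.46,0.67,-0.015],0],[[-0.46,0.67,-0.015],0]]'
python3 - <<'E'
from h import *
go(580,45,80,106.4)
p,im,d=cap('wrist'); w=cloud(p,d); save('w3.png',im); np.savez('w3.npz',im=im,w=w)
E
```

```text
time_s: 4.5
tool_pos: [619.9, 53.8, 150.2]
tcp_rot: [-3.141, -0.001, -2.856]
ft_force: [-0.4, 0.1, -0.7]
gripper_width: 0.235
grip_force: 29.7
t 4.5 pos [619.9  53.8 150.2] yaw_y 106.35 SHIFT [0.2033 0.0141 0.351 ] TURN -0.0012 F [-0.4  0.1 -0.7] grip 29.726078510284424 0.23485969065961618 q [-0.04  0.29  1.44 -0.    1.42 -1.89]
```

View pics/w3.png

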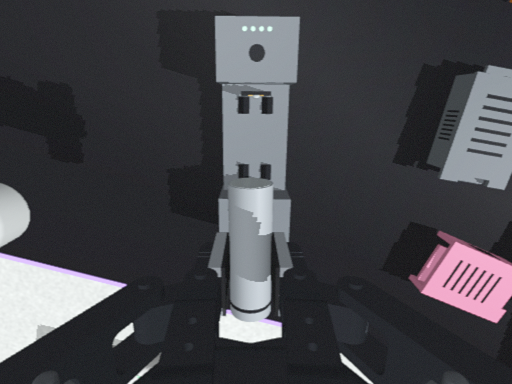

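The head top is at u 215-298, v 18-82. The bay floor runs v 85-190 and the catch block starts at v≈190. The head is at the -x end, so the cell's nub end (bottom of the picture) is towards the catch as needed.

Run:
```python
from h import *
A=np.load('w3.npz'); W=A['w']
hd=W[5:100,200:315]; print('head',rect(hd,(500,25),80,44,52))
fl=W[80:195,210:300]; print('floor',rect(fl,(579,45),80,16,23))
ct=W[185:240,212:300]; q=ct.reshape(-1,3); print('catch',rect(ct,(625,60),60,44,52))
# fit: unit = head corners; profile along the unit axis
th=np.radians(16.5); ex=np.array([np.cos(th),np.sin(th)]); ey=np.array([-ex[1],ex[0]])
q=W[5:240,200:315].reshape(-1,3); P=q[:,:2]-[579,45]; x=P@ex;y=P@ey;z=q[:,2]
h=(z>45)&(z<51)&(x<-30); print('head x',np.percentile(x[h],[.5,2,98,99.5]).round(1),'y',np.percentile(y[h],[.5,2,98,99.5]).round(1), 'slope dy/dx of sides')
for s in(-1,1):
    e=[(xc,np.percentile(y[h&(abs(x-xc)<3)],2 if s<0 else 98)) for xc in range(-86,-50,6)]
    print(s,np.degrees(np.arctan(np.polyfit(*np.array(e).T,1)[0])).round(2))
c=(z>45)&(z<51)&(x>35)&(x<70); print('catch xmin',np.percentile(x[c&(abs(y)>14)],[.5,2,5]).round(1),'y',np.percentile(y[c],[.5,2,98,99.5]).round(1))
f=(z>16)&(z<23)&(abs(x)<30); print('floor y',np.percentile(y[f],[1,3,97,99]).round(1),'z',np.median(z[f]).round(1))
```

```text
head {'n': 5398, 'c': (513.8, 27.3), 'size': (60.2, 44.5), 'yaw': -74.6, 'z': 46.8}
floor {'n': 6019, 'c': (579.8, 45.4), 'size': (92.4, 59.3), 'yaw': 15.9, 'z': 18.8}
catch {'n': 929, 'c': (641.3, 63.2), 'size': (60.0, 36.9), 'yaw': -74.1, 'z': 46.7}
head x [-89.2 -88.5 -46.4 -45.7] y [-28.3 -27.3  30.2  31.2] slope dy/dx of sides
-1 -0.3
1 -0.38
catch xmin [46.4 46.7 47.2] y [-30.1 -29.7  29.2  29.6]
floor y [-27.  -25.8  26.8  28. ] z 18.8
```

Run:
```python
from h import *
A=np.load('w3.npz'); W=A['w']; q=W[172:325,222:282].reshape(-1,3)
s=r.get_state(); M=R.from_euler('xyz',s['tcp_rot']).as_matrix()
t=(q-s['tool_pos'])@M
k=(abs(t[:,1])<12)&(t[:,2]<5)&(t[:,2]>-19); t=t[k]
b=t[(t[:,0]>17)]; f=t[t[:,0]<-17]
for n,v in(('back',b),('front',f)): print(n,len(v),'y',np.percentile(v[:,1],[1,3,97,99]).round(1),'ztop',np.percentile(v[:,2],[1,3]).round(1),'x',np.percentile(v[:,0],[.5,2,98,99.5]).round(1))
U=np.array([579.2,45.6,20-1.2]); u=(U-s['tool_pos'])@M; print('unit bay in tool',u.round(1), 'yaw unit vs tool y', 15.8+90-np.degrees(np.arctan2(M[1,1],M[0,1])))
```

```text
back 2240 y [-9.9 -9.3  9.6 10.1] ztop [-14.9 -14.6] x [17.1 17.5 37.  37.1]
front 986 y [-9.7 -9.2  9.5 10.1] ztop [-14.9 -14.5] x [-31.5 -31.2 -17.3 -17.2]
unit bay in tool [ 41.1   3.9 131.5] yaw unit vs tool y -0.5192983044287729
```

```bash
python3 -m crank '[[[0.1,0.01,0.1],0.01],[[0.195,0.019,0.25],0.0115],[[0.195,0.019,0.45],0.0115],[[0.195,0.019,0.45],0.0115],[[0.195,0.019,0.45],0.0115]]'
python3 - <<'E'
from h import *
p,im,d=cap('wrist'); W=cloud(p,d); save('w4.png',im); np.savez('w4.npz',im=im,w=W)
s=r.get_state(); M=R.from_euler('xyz',s['tcp_rot']).as_matrix(); T=(W-s['tool_pos'])@M
t=T.reshape(-1,3); k=(abs(t[:,1])<12)&(t[:,2]<5)&(t[:,2]>-17); t=t[k]; b=t[t[:,0]>17]
print('cell y',np.percentile(b[:,1],[1,3,97,99]).round(1),'z',np.percentile(b[:,2],[1,3]).round(1),'x',np.percentile(b[:,0],[98,99.5]).round(1))
t=T.reshape(-1,3); z=t[:,2]
print('zhist',np.histogram(z[(abs(t[:,1])<28)&(t[:,0]>45)&(t[:,0]<100)],bins=range(-10,70,4)))
h=(abs(t[:,1])<45)&(t[:,0]>40)&(t[:,0]<110)&(z>4)&(z<14)
print('head z',np.median(z[h]),'x',np.percentile(t[h,0],[.5,2,98,99.5]).round(1),'y',np.percentile(t[h,1],[.5,2,98,99.5]).round(1))
E
```

```text
time_s: 5.18
tool_pos: [582.4, 46.7, 62.2]
tcp_rot: [-3.141, 0.001, -2.865]
ft_force: [0.3, -0.1, -0.5]
gripper_width: 0.227
grip_force: 29.7
cell y [-10.2  -9.6   9.2   9.8] z [-14.9 -14.5] x [37.4 37.5]
zhist (array([    0,     0,     0,     0,     0,   318, 10306,     1,     0,
           0,     0,     0,     0,    36,     0,     0,     0,    12,
          80]), array([-10,  -6,  -2,   2,   6,  10,  14,  18,  22,  26,  30,  34,  38,
        42,  46,  50,  54,  58,  62,  66]))
head z 13.70212580079052 x [51.5 53.9 91.  91.9] y [-28.7 -26.1  25.3  29.2]
```

View pics/w4.png

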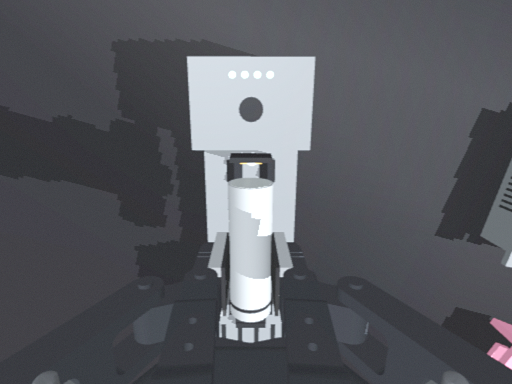

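Good alignment: the cell at (251,250) is centred on the bay, with the head contact visible at (251,165). One precise number check, then lower.

Run:
```python
from h import *
W=np.load('w4.npz')['w']
s=r.get_state(); M=R.from_euler('xyz',s['tcp_rot']).as_matrix(); t=((W-s['tool_pos'])@M)[40:160,170:330].reshape(-1,3)
h=(t[:,2]>11)&(t[:,2]<19); a=t[h]
print('z',np.median(a[:,2]),'x',np.percentile(a[:,0],[.5,2,98,99.5]).round(1),'y',np.percentile(a[:,1],[.5,2,98,99.5]).round(1)); print(cv2.minAreaRect(a[:,:2].astype(np.float32)))
```

```text
z 15.515080025694663 x [49.7 50.4 92.4 93. ] y [-29.6 -28.7  28.8  29.7]
((71.33882141113281, 0.08243179321289062), (43.725521087646484, 60.47531509399414), 0.1898088902235031)
```

```bash
python3 -m crank '[[[0.004,0,0.1],0],[[0.004,0,0.17],0],[[0.004,0,0.182],0],[[0.004,0,0.182],0],[[0.004,0,0.182],0]]'; python3 -m crank '[[[0,0,0],0],[[0,0,0],0],[[0,0,0],0],[[0,0,-0.1],0],[[0,0,-0.35],0],[[0,0,-0.6],0],[[0,0,-0.6],0]]' 120
python3 - <<'E'
from h import *
p,im,d=cap('wrist'); W=cloud(p,d); save('w5.png',im); np.savez('w5.npz',im=im,w=W)
go(514,235,150,96.5)
E
```

```text
time_s: 5.85
tool_pos: [581.3, 47.1, 25.4]
tcp_rot: [-3.141, 0.001, -2.864]
ft_force: [-4.0, -2.0, 8.1]
gripper_width: 0.232
grip_force: 30.6
time_s: 6.72
tool_pos: [582.5, 47.2, 148.4]
tcp_rot: [-3.14, 0.006, -2.864]
ft_force: [0.4, 0.2, -1.1]
gripper_width: 0.528
grip_force: 0.0
t 6.775 pos [581.6  47.2 145.9] yaw_y 105.91 SHIFT [ 0.0677  0.9957 -0.0218] TURN 0.2091 F [ 0.4 -0.8 -1.1] grip 0.0 0.5273836380371658 q [-0.05  0.21  1.54  0.    1.39 -1.9 ]
```

View pics/w5.png

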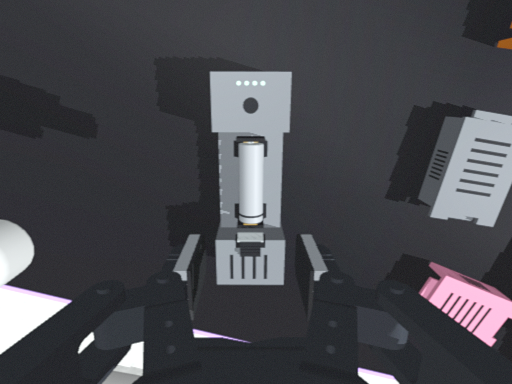

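The cell (251,183) lies in the bay between the contacts, its black band at the catch end. Now I'll check the numbers and go to the cover.

```bash
cat >> h.py <<'E'
def unit(W,v=True):
    best=None
    H=cv2.minAreaRect; q=W.reshape(-1,3); z=q[:,2]
    th=np.radians(15.9); ex=np.array([np.cos(th),np.sin(th)]); ey=np.array([-ex[1],ex[0]])
    P=q[:,:2]-[579.2,45.6]; x=P@ex;y=P@ey; ok=(z>44)&(z<51)&(abs(y)<36)
    out=[]
    for k in(ok&(x<-38)&(x>-98),ok&(x>42)&(x<98)):
        c,sz,an=H(q[k][:,:2].astype(np.float32)); out.append((np.array(c),np.round(sz,1),round((an+45)%90-45,2),np.median(z[k]).round(1)))
    return out
E
python3 - <<'E'
from h import *
W=np.load('w5.npz')['w']; o=unit(W[60:295,200:300]); print(o)
c=(o[0][0]+o[1][0])/2; d=o[1][0]-o[0][0]; a=np.arctan2(d[1],d[0]); print('centre',c,np.degrees(a),np.hypot(*d))
ex=np.array([np.cos(a),np.sin(a)]); q=W[135:230,225:280].reshape(-1,3); P=q[:,:2]-c; x=P@ex; y=P@[-ex[1],ex[0]]; k=(q[:,2]>32)&(q[:,2]<44)&(abs(x)<39.5)
k2=k&(q[:,2]>36.5); print('cell x',np.percentile(x[k2],[.5,2,98,99.5]).round(1),'y',np.percentile(y[k],[1,3,97,99]).round(1),'ztop',np.percentile(q[k][:,2],98))
E
python3 -m crank '[[[0.01,0.25,-0.02],0.1],[[0.03,0.5,-0.02],0.2],[[0.05,0.75,-0.02],0.2],[[0.068,0.98,-0.02],0.2],[[0.068,0.98,-0.02],0.2],[[0.068,0.98,-0.02],0.2]]' 0
python3 - <<'E'
from h import *
p,im,d=cap('wrist'); W=cloud(p,d); save('w6.png',im); np.savez('w6.npz',im=im,w=W)
print(rect(W,(514,235),75,21,34)); print(rect(W,(514,235),75,25,31))
go(514,235,150,96.5)
E
```

```text
[(array([514.20880127,  27.24757385]), array([43.8, 60. ]), 15.54, np.float64(46.8)), (array([643.28985596,  63.62625504]), array([48.9, 60. ]), 15.58, np.float64(46.8))]
centre [578.74932861  45.43691444] 15.739333155152893 134.10938492082363
cell x [-33.9 -33.2  33.   33.9] y [-9.7 -9.1 10.  10.4] ztop 40.47159594031633
time_s: 7.52
tool_pos: [513.8, 231.7, 147.3]
tcp_rot: [-3.141, -0.001, -3.021]
ft_force: [-0.7, -0.6, -0.0]
gripper_width: 1.002
grip_force: 0.0
{'n': 6829, 'c': (513.8, 236.4), 'size': (97.0, 60.4), 'yaw': 6.8, 'z': 26.7}
{'n': 6418, 'c': (517.3, 236.8), 'size': (90.2, 60.3), 'yaw': 6.6, 'z': 26.8}
t 7.575 pos [514.1 231.3 147.5] yaw_y 96.88 SHIFT [-0.0016  0.0186 -0.0126] TURN 0.0085 F [ 0.3 -0.1  0.2] grip 0.0 1.0028738562583401 q [ 0.29  0.17  1.59 -0.    1.39 -1.4 ]
```

```bash
python3 -c "
from h import *; go(505.4,235.4,1,96.7)"
```

```text
t 7.575 pos [514.1 231.3 147.5] yaw_y 96.88 SHIFT [0.04   0.026  0.7325] TURN 0.0041 F [ 0.3 -0.1  0.2] grip 0.0 1.0028738562583401 q [ 0.29  0.17  1.59 -0.    1.39 -1.4 ]
```

```bash
python3 -m crank '[[[0.02,0.026,0.2],0],[[0.04,0.026,0.45],0],[[0.04,0.026,0.65],0],[[0.04,0.026,0.72],0],[[0.04,0.026,0.732],0],[[0.04,0.026,0.732],0]]'; python3 -c "
from h import *; go(505.4,235.4,1,96.7)"
```

```text
time_s: 8.32
tool_pos: [506.4, 236.2, 3.2]
tcp_rot: [3.141, 0.002, -3.021]
ft_force: [-0.2, -0.6, 0.3]
gripper_width: 1.001
grip_force: 0.0
t 8.325 pos [506.4 236.2   3.2] yaw_y 96.89 SHIFT [ 0.0055 -0.0033  0.011 ] TURN 0.0041 F [-0.2 -0.6  0.3] grip 0.0 1.0005111846436827 q [ 0.3   0.3   1.75  0.    1.09 -1.39]
```

Now close with 25 N, lower 1 mm, then lift and check.

```bash
python3 -m crank '[[[0.004,-0.003,0.006],0],[[0.004,-0.003,0.006],0],[[0.004,-0.003,0.006],0],[[0.004,-0.003,0.006],0],[[0.004,-0.003,0.006],0]]' 255 25;  python3 -m crank '[[[0,0,-0.05],0],[[0,0,-0.2],0],[[0,0,-0.45],0],[[0,0,-0.6],0],[[0,0,-0.6],0],[[0,0,-0.6],0]]'
python3 - <<'E'
from h import *
p,im,d=cap('wrist'); W=cloud(p,d); save('w7.png',im); np.savez('w7.npz',im=im,w=W)
s=r.get_state(); M=R.from_euler('xyz',s['tcp_rot']).as_matrix(); T=((W-s['tool_pos'])@M)
t=T.reshape(-1,3); k=(abs(t[:,1])<26)&(t[:,2]<20)&(t[:,2]>-60)&(t[:,0]>-50)&(t[:,0]<70)
t=t[k]
for lo in range(-48,60,6):
    m=(t[:,0]>=lo)&(t[:,0]<lo+6)
    if m.sum()>5: print(lo,m.sum(),np.percentile(t[m,2],[10,50,90]).round(1))
go(458.5,11.6,150,105.7)
E
```

```text
time_s: 8.95
tool_pos: [505.2, 235.5, 1.6]
tcp_rot: [3.142, 0.001, -3.021]
ft_force: [-1.9, -1.2, 7.2]
gripper_width: 0.698
grip_force: 27.0
time_s: 9.7
tool_pos: [504.5, 235.4, 120.4]
tcp_rot: [-3.142, -0.001, -3.021]
ft_force: [-0.1, -0.2, -1.0]
gripper_width: 0.697
grip_force: 27.7
-36 273 [-26.2 -25.5 -24.8]
-30 1264 [-26.3 -25.7 -25. ]
-24 1301 [-26.3 -25.7 -25. ]
-18 1349 [-26.3 -25.7 -25. ]
-12 1400 [-26.3 -25.6 -24.9]
-6 1457 [-26.4 -25.7 -25. ]
0 1500 [-26.3 -25.6 -24.9]
6 1608 [-26.4 -25.7 -24.9]
12 1630 [-26.4 -25.7 -24.9]
18 1707 [-26.3 -25.6 -24.9]
24 1850 [-26.4 -25.6 -24.8]
30 2149 [-26.  -22.9 -19.9]
36 1015 [-21.4 -20.5 -19.2]
t 9.75 pos [504.4 235.4 120. ] yaw_y 96.91 SHIFT [ 0.3624 -1.0831 -0.1495] TURN -0.1954 F [ 0.5  0.2 -1.2] grip 27.66248971223831 0.6973782278204023 q [ 0.3   0.18  1.64  0.    1.33 -1.39]
```

```bash
python3 -m crank '[[[0.1,-0.2,0],0],[[0.2,-0.45,0],-0.1],[[0.3,-0.7,0],-0.195],[[0.36,-0.95,0],-0.195],[[0.36,-0.98,0],-0.195],[[0.36,-0.98,0],-0.195]]';python3 -c "
from h import *; go(458.5,11.6,60,105.7)"
```

```text
time_s: 10.5
tool_pos: [456.8, 32.2, 120.2]
tcp_rot: [3.141, -0.001, -2.869]
ft_force: [-0.2, -0.6, -0.8]
gripper_width: 0.691
grip_force: 27.7
t 10.5 pos [456.8  32.2 120.2] yaw_y 105.61 SHIFT [ 0.0191 -0.1015  0.3009] TURN -0.0019 F [-0.2 -0.6 -0.8] grip 27.663948833942413 0.691471400485013 q [-0.1  -0.03  1.86  0.    1.31 -1.94]
```

```bash
python3 -m crank '[[[0.019,-0.1,0.1],0],[[0.019,-0.1,0.25],0],[[0.019,-0.1,0.3],0],[[0.019,-0.1,0.3],0]]';python3 -m crank '[[[0,0,0.04],0],[[0,0,0.07],0],[[0,0,0.09],0],[[0,0,0.11],0]]'; python3 -c "
from h import *; go(458.5,11.6,23,105.7)"
```

```text
time_s: 11.0
tool_pos: [458.5, 12.8, 60.4]
tcp_rot: [3.141, -0.001, -2.867]
ft_force: [0.0, -0.3, 0.0]
gripper_width: 0.695
grip_force: 27.6
time_s: 11.5
tool_pos: [458.4, 11.9, 39.1]
tcp_rot: [-3.141, -0.0, -2.868]
ft_force: [-10.3, -1.9, 12.4]
gripper_width: 0.696
grip_force: 31.8
t 11.5 pos [458.4  11.9  39.1] yaw_y 105.69 SHIFT [-0.     -0.0013  0.0803] TURN -0.0002 F [-10.3  -1.9  12.4] grip 31.794915944337845 0.6957701726682802 q [-0.14  0.06  1.95 -0.    1.13 -1.99]
```

```bash
python3 -m crank '[[[0,0,0.02],0],[[0,0,0.04],0],[[0,0,0.06],0],[[0,0,0.08],0],[[0,0,0.09],0],[[0,0,0.09],0]]'; python3 -m crank '[[[0,0,-0.1],0],[[0,0,-0.3],0],[[0,0,-0.45],0],[[0,0,-0.45],0],[[0,0,-0.45],0]]'
cat >> h.py <<'E'
def slope(f):
    """cover top plate in the tool frame (x,z fit), from a fresh wrist view"""
    p,im,d=cap('wrist'); W=cloud(p,d); save(f+'.png',im); np.savez(f+'.npz',im=im,w=W)
    s=r.get_state(); M=R.from_euler('xyz',s['tcp_rot']).as_matrix(); t=((W-s['tool_pos'])@M).reshape(-1,3)
    k=(abs(t[:,1])<24)&(t[:,2]<30)&(t[:,2]>-65)&(t[:,0]>-15)&(t[:,0]<60); t=t[k]
    for lo in range(-15,60,5):
        m=(t[:,0]>=lo)&(t[:,0]<lo+5)
        if m.sum()>20: print(lo+2.5,m.sum(),np.percentile(t[m,2],[10,50,90]).round(1))
    m=(t[:,0]<18); c=np.polyfit(t[m,0],t[m,2],1); print('slope deg',np.degrees(np.arctan(c[0])).round(2),'z at x=0',c[1].round(2),'resid',np.std(t[m,2]-np.polyval(c,t[m,0])).round(2)); return t
E
python3 -c "
from h import *; slope('w8'); go(560,40,100,105.7)"
```

```text
time_s: 12.25
tool_pos: [458.9, 11.9, 21.2]
tcp_rot: [-3.141, 0.001, -2.868]
ft_force: [-5.1, -0.1, 8.9]
gripper_width: 0.7
grip_force: 39.9
time_s: 12.88
tool_pos: [458.4, 12.0, 110.1]
tcp_rot: [3.141, -0.0, -2.868]
ft_force: [1.7, 0.8, -1.4]
gripper_width: 0.697
grip_force: 38.6
-12.5 1935 [-44.1 -42.6 -41.1]
-7.5 2031 [-41.  -39.4 -37.6]
-2.5 1924 [-37.4 -35.8 -34.2]
2.5 1856 [-34.  -32.3 -30.7]
7.5 1791 [-30.6 -28.9 -27. ]
12.5 1663 [-26.9 -25.4 -23.7]
17.5 1638 [-23.5 -21.8 -20.2]
22.5 1536 [-20.  -18.4 -16.7]
27.5 1477 [-16.4 -14.8 -13.2]
32.5 1669 [-12.9 -11.   -4.1]
37.5 651 [-4.3 -2.5 -1.4]
slope deg 34.92 z at x=0 -34.07 resid 0.88
t 12.925 pos [458.2  12.  109.8] yaw_y 105.68 SHIFT [-0.5277 -0.0029  0.0486] TURN -0.0004 F [ 0.2  0.1 -1.1] grip 38.59511777758598 0.6958483514308944 q [-0.14 -0.02  1.87 -0.    1.29 -1.99]
```

Run:
```python
from h import *
A=np.load('w8.npz'); s=r.get_state(); M=R.from_euler('xyz',s['tcp_rot']).as_matrix(); t=((A['w']-s['tool_pos'])@M).reshape(-1,3)
k=(abs(t[:,1])<17)&(t[:,2]<25)&(t[:,2]>-20)&(t[:,0]>25)&(t[:,0]<60); t=t[k]
th=np.radians(34.92); X=np.array([-np.cos(th),-np.sin(th)]); Z=np.array([np.sin(th),-np.cos(th)])
xc=t[:,[0,2]]@X; zc=t[:,[0,2]]@Z   # cover axes, up to an offset
z28=np.median(zc[t[:,0]<31]); print('plate zc',z28.round(2))
for lo in np.arange(-50,-20,1.0):
    m=(xc>=lo)&(xc<lo+1)
    if m.sum()>5: print(lo,m.sum(),(np.percentile(zc[m],[5,50,95])-z28+28).round(1))
```

```text
plate zc 27.85
-31.0 29 [22.  22.5 22.8]
-30.0 137 [22.1 23.  23.8]
-29.0 155 [22.1 22.9 23.9]
-28.0 144 [22.2 23.  24.1]
-27.0 145 [22.1 23.  24. ]
-26.0 117 [22.3 23.1 24. ]
-24.0 81 [27.  27.7 28.5]
-23.0 152 [27.1 28.  28.9]
-22.0 165 [27.  28.  29.1]
-21.0 162 [27.1 28.  29.1]
```

```bash
python3 -m crank '[[[-0.25,-0.002,0],0],[[-0.5,-0.003,0],0],[[-0.62,-0.003,0],0],[[-0.62,-0.003,0],0],[[-0.62,-0.003,0.05],0]]'; python3 -c "
from h import *; go(578.8,45.4,38.9,105.7);slope('w9');W=np.load('w9.npz')['w'];o=unit(W);print(o[0])"
```

```text
time_s: 13.55
tool_pos: [577.7, 44.9, 99.9]
tcp_rot: [3.141, -0.001, -2.868]
ft_force: [-1.0, 0.2, 0.0]
gripper_width: 0.697
grip_force: 38.6
t 13.55 pos [577.7  44.9  99.9] yaw_y 105.69 SHIFT [-0.0061  0.0012  0.3052] TURN -0.0003 F [-1.   0.2  0. ] grip 38.591563403606415 0.6967618167341822 q [-0.06  0.24  1.61 -0.    1.3  -1.9 ]
-12.5 2070 [-45.3 -43.7 -42. ]
-7.5 2021 [-41.9 -40.2 -38.4]
-2.5 1900 [-38.3 -36.7 -35.1]
2.5 1861 [-34.9 -33.2 -31.5]
7.5 1747 [-31.4 -29.7 -28. ]
12.5 1694 [-27.8 -26.2 -24.5]
17.5 1601 [-24.3 -22.6 -21. ]
22.5 1534 [-20.9 -19.2 -17.4]
27.5 1473 [-17.2 -15.6 -13.9]
32.5 1689 [-13.7 -11.7  -4.6]
37.5 448 [-4.6 -3.5 -2.5]
slope deg 35.04 z at x=0 -34.93 resid 0.8
(array([514.04882812,  27.42713928]), array([43.6, 60.4]), 15.76, np.float64(46.8))
  return _methods._mean(a, axis=axis, dtype=dtype,
  ret = ret.dtype.type(ret / rcount)
```

```bash
python3 -m crank '[[[0,0.002,0.1],0],[[0,0.002,0.22],0],[[0,0.002,0.29],0],[[0,0.002,0.31],0],[[0,0.002,0.31],0]]'
python3 - <<'E'
from h import *
t=slope('w10'); W=np.load('w10.npz')['w']
s=r.get_state(); M=R.from_euler('xyz',s['tcp_rot']).as_matrix(); t=((W-s['tool_pos'])@M).reshape(-1,3)
h=(abs(t[:,1])<40)&(t[:,0]>38)&(t[:,0]<105); a=t[h]; print(np.histogram(a[:,2],bins=range(-20,30,2)))
g=a[(a[:,2]>-14)&(a[:,2]<0)&(a[:,0]>41)]; print('head',cv2.minAreaRect(g[:,:2].astype(np.float32)),'z',np.median(g[:,2]))
l=t[(abs(t[:,1])<17)&(t[:,0]>33)&(t[:,0]<41)]; 
for lo in np.arange(33,48,1.): 
    m=(abs(t[:,1])<17)&(t[:,0]>=lo)&(t[:,0]<lo+1); print(lo,m.sum(),np.percentile(t[m,2],[5,50,95]).round(1) if m.sum()>3 else '')
E
```

```text
time_s: 14.22
tool_pos: [578.1, 45.2, 39.0]
tcp_rot: [-3.142, 0.0, -2.868]
ft_force: [0.3, -0.0, -0.5]
gripper_width: 0.7
grip_force: 38.8
-12.5 1819 [-43.6 -42.2 -40.6]
-7.5 2060 [-40.6 -39.  -37.2]
-2.5 1906 [-37.1 -35.4 -33.9]
2.5 1877 [-33.7 -31.9 -30.3]
7.5 1771 [-30.1 -28.5 -26.8]
12.5 1665 [-26.5 -24.9 -23.4]
17.5 1649 [-23.3 -21.4 -19.8]
22.5 1546 [-19.6 -18.  -16.3]
27.5 1489 [-16.1 -14.4 -12.8]
32.5 1763 [-12.4 -10.5  -2.4]
37.5 1654 [-4.   3.3 20.5]
42.5 33 [-7.2 -6.9 -6.3]
47.5 1237 [-8.3 -7.5 -6.7]
52.5 1245 [-8.3 -7.5 -6.7]
57.5 1316 [-8.3 -7.5 -6.7]
slope deg 34.7 z at x=0 -33.69 resid 1.18
(array([    0,     0,     0,     0,    31,  3490, 11534,   135,     4,
          43,     0,    11,    90,    46,    46,    42,    40,    38,
          33,    54,   126,     0,     0,     0]), array([-20, -18, -16, -14, -12, -10,  -8,  -6,  -4,  -2,   0,   2,   4,
         6,   8,  10,  12,  14,  16,  18,  20,  22,  24,  26,  28]))
head ((66.61956787109375, 0.3764533996582031), (43.97669219970703, 60.54726791381836), 0.12268122285604477) z -7.492764187755485
33.0 225 [-11.6 -10.2  20.7]
34.0 382 [-10.6  -8.5  19.3]
35.0 321 [-10.   -3.2  20.5]
36.0 205 [-3.3 -1.9 20.6]
37.0 310 [-2.5 -0.4 20.5]
38.0 474 [-1.3 10.5 20.8]
39.0 11 [ 4.9  9.  16.2]
40.0 0 
41.0 0 
42.0 0 
43.0 0 
44.0 23 [-7.2 -7.  -6.1]
45.0 183 [-8.6 -7.5 -6.6]
46.0 169 [-8.4 -7.5 -6.5]
47.0 166 [-8.4 -7.4 -6.3]
```

```bash
python3 -m crank '[[[0.015,0.002,0],0],[[0.03,0.002,0],0],[[0.04,0.002,0],0],[[0.045,0.002,0],0],[[0.045,0.002,0],0]]'; python3 -c "
from h import *; slope('w11'); go(0,0,0,105.7)" | tail -2; python3 -m crank '[[[0.003,0,0],0],[[0.005,0,0],0],[[0.005,0,0],0]]'
```

```text
time_s: 14.9
tool_pos: [569.3, 43.2, 38.7]
tcp_rot: [3.142, -0.0, -2.868]
ft_force: [0.4, 0.4, -1.6]
gripper_width: 0.695
grip_force: 38.8
slope deg 34.88 z at x=0 -33.93 resid 0.79
t 14.95 pos [569.3  43.3  38.7] yaw_y 105.68 SHIFT [2.7991 0.5613 0.1936] TURN -0.0004 F [ 0.1  0.6 -1. ] grip 38.76813277602196 0.6964144867670787 q [-0.06  0.28  1.69  0.    1.17 -1.9 ]
time_s: 15.32
tool_pos: [568.3, 43.0, 38.7]
tcp_rot: [3.142, -0.0, -2.868]
ft_force: [0.1, 0.1, -1.6]
gripper_width: 0.698
grip_force: 38.8
```

```bash
python3 -m crank '[[[0.003,0,0],0],[[0.006,0,0],0],[[0.006,0,0],0]]'
python3 - <<'E'
from h import *
slope('w12'); W=np.load('w12.npz')['w']
s=r.get_state(); M=R.from_euler('xyz',s['tcp_rot']).as_matrix(); t=((W-s['tool_pos'])@M).reshape(-1,3)
for lo in np.arange(28,44,1.): 
    m=(abs(t[:,1])<17)&(t[:,0]>=lo)&(t[:,0]<lo+1); print(lo,m.sum(),np.percentile(t[m,2],[5,50,95]).round(1) if m.sum()>3 else '')
a=t[(abs(t[:,1])<40)&(t[:,0]>30)&(t[:,0]<100)&(t[:,2]>-10)&(t[:,2]<-5)]; g=a[a[:,0]>45]; print('head far x',np.percentile(a[:,0],99.7), 'z',np.median(g[:,2]),'y',np.percentile(g[:,1],[.5,99.5]))
E
```

```text
time_s: 15.7
tool_pos: [567.9, 42.8, 39.1]
tcp_rot: [-3.141, 0.002, -2.868]
ft_force: [4.7, 1.1, -0.5]
gripper_width: 0.696
grip_force: 38.7
-12.5 1889 [-43.9 -42.4 -40.8]
-7.5 2023 [-40.9 -39.2 -37.5]
-2.5 1943 [-37.3 -35.7 -34. ]
2.5 1871 [-33.9 -32.1 -30.4]
7.5 1751 [-30.3 -28.7 -26.9]
12.5 1670 [-26.8 -25.1 -23.6]
17.5 1643 [-23.4 -21.6 -20. ]
22.5 1560 [-19.9 -18.2 -16.4]
27.5 1468 [-16.3 -14.6 -13. ]
32.5 1421 [-12.7 -11.1  -9.4]
37.5 1244 [-8.9 -7.9 -7.2]
42.5 1184 [-8.6 -7.8 -7.1]
47.5 1201 [-8.8 -7.9 -7.1]
52.5 1276 [-9.6 -8.  -7.1]
57.5 1285 [-9.3 -8.  -7.1]
slope deg 34.91 z at x=0 -33.89 resid 1.04
28.0 206 [-15.1 -13.8 -12.8]
29.0 209 [-14.3 -13.4 -12.1]
30.0 211 [-13.7 -12.4 -11.2]
31.0 203 [-13.  -11.8 -10.6]
32.0 205 [-12.1 -11.   -9.6]
33.0 188 [-11.6 -10.3  -9.3]
34.0 212 [-10.8  -9.6  -7.4]
35.0 221 [-10.3  -8.   -7. ]
36.0 157 [-9.  -7.9 -6.9]
37.0 163 [-8.7 -7.8 -7.1]
38.0 174 [-8.9 -7.8 -7.1]
39.0 161 [-8.7 -8.  -6.8]
40.0 165 [-8.9 -7.9 -6.8]
41.0 157 [-8.8 -7.8 -6.8]
42.0 171 [-8.9 -7.8 -6.8]
43.0 163 [-8.7 -7.8 -6.9]
head far x 77.92657938639248 z -7.8817263771692785 y [-29.89704099  29.52576326]
```

```bash
python3 -m crank '[[[0.002,0,0.01],0],[[0.002,0,0.02],0],[[0.002,0,0.03],0],[[0.002,0,0.04],0],[[0.002,0,0.04],0]]'; python3 -c "
from h import *; slope('w13'); go(0,0,0,105.7)" | tail -2
```

```text
time_s: 16.38
tool_pos: [569.1, 42.8, 32.5]
tcp_rot: [-3.14, 0.006, -2.868]
ft_force: [11.2, 4.7, 11.0]
gripper_width: 0.698
grip_force: 39.4
slope deg 27.99 z at x=0 -33.61 resid 0.9
t 16.425 pos [569.1  42.8  32.5] yaw_y 105.68 SHIFT [2.7983 0.5632 0.1465] TURN -0.0004 F [11.4  4.7 11. ] grip 39.38027322292328 0.6991545256130887 q [-0.06  0.28  1.7   0.    1.15 -1.91]
```

```bash
python3 -m crank '[[[-0.004,0,0.01],0],[[-0.005,0,0.02],0],[[-0.005,0,0.03],0],[[-0.005,0,0.04],0],[[-0.005,0,0.04],0]]'; python3 -c "
from h import *; slope('w14'); go(0,0,0,105.7)"
```

```text
time_s: 17.05
tool_pos: [570.1, 43.0, 24.9]
tcp_rot: [-3.14, 0.006, -2.868]
ft_force: [8.9, 4.6, 16.4]
gripper_width: 0.696
grip_force: 40.1
-12.5 1730 [-40.4 -39.2 -38. ]
-7.5 1657 [-38.2 -37.  -35.9]
-2.5 1715 [-36.2 -34.9 -33.6]
2.5 1627 [-33.9 -32.8 -31.6]
7.5 1637 [-31.8 -30.5 -29.3]
12.5 1597 [-29.6 -28.5 -27.2]
17.5 1560 [-27.4 -26.2 -25.1]
22.5 1563 [-25.4 -24.1 -22.9]
27.5 1525 [-23.1 -21.9 -20.7]
32.5 1476 [-20.9 -19.8 -18.6]
37.5 1117 [-22.8 -22.1 -21.3]
42.5 1484 [-22.9 -22.1 -21.3]
47.5 1493 [-22.9 -22.1 -21.4]
52.5 1544 [-23.6 -22.3 -21.4]
57.5 1643 [-23.9 -22.4 -21.5]
slope deg 23.25 z at x=0 -33.81 resid 1.01
t 17.1 pos [570.1  43.   24.9] yaw_y 105.68 SHIFT [2.8033 0.5635 0.1078] TURN -0.0005 F [ 8.2  3.6 17. ] grip 40.06619140505791 0.6987516666870308 q [-0.06  0.29  1.7   0.    1.14 -1.9 ]
```

```bash
python3 -m crank '[[[0,0,0],0],[[0.005,0,0.005],0],[[0.01,0,0.01],0],[[0.01,0,0.015],0],[[0.01,0,0.02],0],[[0.01,0,0.02],0]]' 255 20; python3 -c "
from h import *; slope('w15'); go(0,0,0,105.7)"
```

```text
time_s: 17.85
tool_pos: [569.8, 42.5, 22.4]
tcp_rot: [-3.139, 0.009, -2.868]
ft_force: [13.5, 5.9, 27.6]
gripper_width: 0.699
grip_force: 42.0
-12.5 1676 [-40.2 -39.  -37.8]
-7.5 1627 [-38.3 -37.1 -36. ]
-2.5 1662 [-36.4 -35.2 -34. ]
2.5 1602 [-34.4 -33.4 -32.3]
7.5 1621 [-32.6 -31.5 -30.3]
12.5 1586 [-30.7 -29.6 -28.4]
17.5 1534 [-28.8 -27.7 -26.7]
22.5 1576 [-27.1 -25.9 -24.8]
27.5 1542 [-25.1 -23.9 -22.8]
32.5 1387 [-23.2 -22.2 -21.2]
37.5 1282 [-25.5 -24.7 -24. ]
42.5 1514 [-25.5 -24.8 -24. ]
47.5 1550 [-25.7 -24.9 -24.1]
52.5 1625 [-26.5 -25.2 -24.2]
57.5 1700 [-26.6 -25.2 -24.3]
slope deg 20.53 z at x=0 -34.31 resid 0.85
t 17.9 pos [569.8  42.6  22.3] yaw_y 105.68 SHIFT [2.8014 0.5651 0.0839] TURN -0.0006 F [12.2  5.4 28.2] grip 41.96667864918709 0.6958091258754613 q [-0.06  0.29  1.71  0.    1.13 -1.91]
```

```bash
python3 -m crank '[[[0,0,-0.008],0],[[0,0,-0.008],0]]'; python3 -m crank '[[[0,0,0],0],[[0,0,0],0],[[0,0,0],0]]' 66
python3 - <<'E'
from h import *
slope('w16'); go(0,0,0,105.7)
A=np.load('w16.npz'); s=r.get_state(); M=R.from_euler('xyz',s['tcp_rot']).as_matrix(); t=((A['w']-s['tool_pos'])@M).reshape(-1,3)
a=t[(abs(t[:,1])<40)&(t[:,0]>60)&(t[:,0]<100)&(t[:,2]>-30)&(t[:,2]<-16)]; print('head far',np.percentile(a[:,0],[98,99.7]),np.median(a[:,2]))
for lo in range(24,46):
    m=(abs(t[:,1])<22)&(t[:,0]>=lo)&(t[:,0]<lo+1); print(lo,m.sum(),np.percentile(t[m,2],[5,50,95]).round(1) if m.sum()>3 else '')
E
```

```text
time_s: 18.15
tool_pos: [569.0, 42.4, 22.7]
tcp_rot: [-3.14, 0.008, -2.868]
ft_force: [15.8, 3.1, 12.3]
gripper_width: 0.695
grip_force: 39.9
time_s: 18.52
tool_pos: [565.5, 42.2, 20.0]
tcp_rot: [3.141, -0.001, -2.868]
ft_force: [0.5, 0.1, -0.3]
gripper_width: 0.747
grip_force: 0.0
-12.5 1267 [-32.7 -31.9 -31.2]
-7.5 1329 [-32.1 -31.2 -30.4]
-2.5 1315 [-31.2 -30.4 -29.6]
2.5 1379 [-30.5 -29.6 -28.8]
7.5 1361 [-29.7 -28.9 -28. ]
12.5 1414 [-28.8 -28.  -27.1]
17.5 1451 [-28.  -27.2 -26.4]
22.5 1916 [-27.2 -26.2 -21.2]
27.5 1020 [-21.5 -20.7 -19.9]
32.5 956 [-27.4 -26.6 -25.9]
37.5 1505 [-27.4 -26.7 -26. ]
42.5 1573 [-27.5 -26.7 -26. ]
47.5 1575 [-28.  -26.9 -26. ]
52.5 1695 [-28.3 -26.9 -26. ]
57.5 1733 [-27.8 -26.8 -25.9]
slope deg 9.59 z at x=0 -29.95 resid 1.52
t 18.575 pos [565.6  42.2  20. ] yaw_y 105.68 SHIFT [2.7797 0.5609 0.1023] TURN -0.0005 F [-0.1  0.6  0.2] grip 0.0 0.7423721918384758 q [-0.06  0.3   1.71 -0.    1.14 -1.91]
head far [75.5084245  75.54698668] -26.6764592763393
24 642 [-26.9 -23.9 -20.5]
25 230 [-22.3 -21.  -19.9]
26 220 [-21.7 -20.8 -19.8]
27 223 [-21.6 -20.6 -19.7]
28 244 [-21.5 -20.5 -19.5]
29 103 [-21.5 -20.5 -19.7]
30 0 
31 59 [-26.8 -26.3 -25.3]
32 278 [-27.6 -26.7 -25.7]
33 269 [-27.6 -26.6 -25.8]
34 273 [-27.6 -26.7 -25.6]
35 275 [-27.5 -26.6 -25.8]
36 258 [-27.6 -26.7 -25.6]
37 284 [-27.5 -26.8 -25.8]
38 271 [-27.7 -26.7 -25.8]
39 287 [-27.7 -26.7 -25.7]
40 289 [-27.7 -26.6 -25.7]
41 270 [-27.7 -26.8 -25.7]
42 278 [-27.7 -26.7 -25.7]
43 300 [-27.6 -26.8 -25.7]
44 303 [-27.7 -26.6 -25.7]
45 267 [-27.6 -26.7 -25.8]
```

View pics/w16.png

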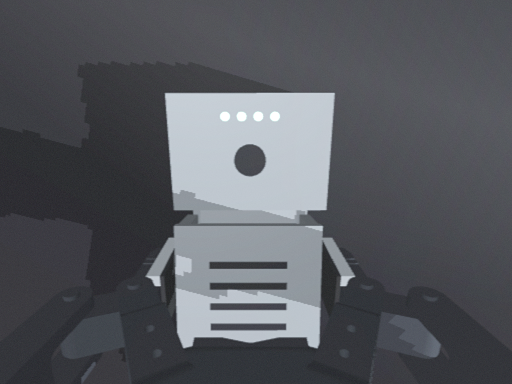

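The cover sprang back on release. It is sloped 9.6° with its lip (195-300, 216) just out at the slot's mouth at the right height. The hooking itself was held at 35-20° for over 2 s, so I'll regrip lightly and slide it in about 6 mm.

```bash
python3 -m crank '[[[0,0,0],0],[[0,0,0],0],[[0,0,0],0],[[0.005,0,-0.002],0],[[0.015,0,-0.002],0],[[0.025,0,-0.002],0],[[0.03,0,-0.002],0],[[0.03,0,-0.002],0]]' 255 20
cat >> h.py <<'E'
def edges(f):
    slope(f); go(0,0,0,105.7)
    A=np.load(f+'.npz'); s=r.get_state(); M=R.from_euler('xyz',s['tcp_rot']).as_matrix(); t=((A['w']-s['tool_pos'])@M).reshape(-1,3)
    for lo in range(10,40):
        m=(abs(t[:,1])<18)&(t[:,0]>=lo)&(t[:,0]<lo+1); print(lo,m.sum(),np.percentile(t[m,2],[5,50,95]).round(1) if m.sum()>3 else '',end=';')
E
python3 -c "
from h import *
edges('w17')"
```

```text
time_s: 19.58
tool_pos: [560.0, 40.6, 20.7]
tcp_rot: [3.142, -0.0, -2.868]
ft_force: [-0.6, 0.0, -0.8]
gripper_width: 0.696
grip_force: 24.3
-12.5 1279 [-32.5 -31.7 -30.9]
-7.5 1329 [-31.8 -31.  -30.1]
-2.5 1292 [-31.  -30.2 -29.4]
2.5 1375 [-30.3 -29.4 -28.5]
7.5 1359 [-29.4 -28.6 -27.8]
12.5 1397 [-28.6 -27.8 -27. ]
17.5 1423 [-27.8 -27.  -26.2]
22.5 1657 [-27.  -26.1 -23.6]
27.5 1130 [-26.7 -26.  -25.3]
32.5 1442 [-26.8 -26.1 -25.4]
37.5 1477 [-26.8 -26.  -25.3]
42.5 1525 [-27.6 -26.3 -25.3]
47.5 1613 [-27.7 -26.3 -25.4]
52.5 1681 [-27.  -26.1 -25.3]
57.5 1707 [-26.8 -26.  -25.2]
slope deg 8.75 z at x=0 -29.8 resid 1.08
t 19.625 pos [560.1  40.6  20.7] yaw_y 105.68 SHIFT [2.7511 0.5611 0.1035] TURN -0.0005 F [0.  1.1 0.1] grip 24.31057870388031 0.6955075379672844 q [-0.06  0.28  1.72  0.    1.13 -1.91]
10 1496 [-84.9 -74.2 -27.9];11 3192 [-86.2 -80.5 -28.4];12 939 [-86.8 -81.1 -27.4];13 202 [-28.7 -27.7 -26.5];14 215 [-28.4 -27.5 -26.5];15 220 [-28.4 -27.3 -26.4];16 307 [-86.5 -27.5 -26.4];17 957 [-88.3 -83.6 -26.5];18 505 [-90.9 -83.4 -26.1];19 781 [-93.9 -91.6 -26.1];20 726 [-94.7 -92.8 -26.1];21 239 [-94.3 -26.5 -25.4];22 221 [-27.2 -26.3 -25.3];23 269 [-26.9 -25.9 -21.1];24 341 [-26.8 -25.1 -22. ];25 27 [-26.7 -25.4 -24.6];26 194 [-26.9 -25.9 -24.9];27 202 [-26.9 -26.  -25.1];28 210 [-27.  -26.1 -25.2];29 214 [-26.9 -26.  -25.2];30 212 [-27.  -26.1 -25. ];31 207 [-26.9 -26.1 -25.2];32 230 [-27.  -26.  -25.2];33 213 [-27.  -26.1 -25.1];34 217 [-27.1 -26.1 -25.3];35 227 [-26.9 -26.1 -24.9];36 223 [-26.9 -26.1 -25.1];37 218 [-27.  -26.  -25.2];38 226 [-26.9 -26.  -25.1];39 219 [-27.1 -26.  -25.2];
```

```bash
python3 -m crank '[[[0,0,0],0],[[0,0,0],0],[[0,0,-0.1],0],[[0,0,-0.3],0],[[0,0,-0.4],0],[[-0.22,-0.002,-0.4],0],[[-0.22,-0.002,-0.4],0],[[-0.22,-0.002,-0.4],0]]' 66; python3 -m crank '[[[0,0,0],0],[[0,0,0],0],[[0,0,0],0],[[0,0,0],0],[[0,0,0],0]]' 255
python3 - <<'E'
from h import *
p,im,d=cap('wrist'); W=cloud(p,d); save('w18.png',im)
th=np.radians(15.7); ex=np.array([np.cos(th),np.sin(th)]); ey=np.array([-ex[1],ex[0]])
q=W.reshape(-1,3); P=q[:,:2]-[579.8,45.7]; x=P@ex; y=P@ey
for lo in range(-60,60,4):
    m=(abs(y)<26)&(abs(y)>13)&(x>=lo)&(x<lo+4)&(q[:,2]<80); print(lo,m.sum(),np.percentile(q[m,2],[10,50,90]).round(1) if m.sum()>3 else '',end=';')
go(*(np.array([579.8,45.7])+24*ex),62,105.7)
E
```

```text
time_s: 20.62
tool_pos: [602.1, 52.2, 100.2]
tcp_rot: [3.141, -0.001, -2.868]
ft_force: [0.3, 1.0, -0.2]
gripper_width: 0.741
grip_force: 0.0
time_s: 21.25
tool_pos: [602.5, 52.1, 100.7]
tcp_rot: [3.142, -0.0, -2.868]
ft_force: [0.6, -0.5, -0.2]
gripper_width: -0.002
grip_force: 0.0
-60 300 [45.8 46.7 47.6];-56 301 [45.9 46.7 47.6];-52 297 [45.7 46.8 47.6];-48 254 [40.1 46.3 47.4];-44 280 [45.7 46.6 47.4];-40 293 [46.4 47.3 48.1];-36 287 [47.  47.8 48.8];-32 257 [47.5 48.5 49.3];-28 291 [48.  48.9 49.7];-24 256 [48.6 49.5 50.5];-20 285 [49.4 50.1 51. ];-16 263 [49.9 50.8 51.6];-12 267 [50.4 51.3 52.1];-8 255 [50.7 51.8 52.8];-4 264 [51.6 52.5 53.3];0 260 [52.1 52.9 53.8];4 247 [52.6 53.6 54.5];8 250 [53.2 54.2 55.1];12 249 [53.9 54.6 55.5];16 248 [54.5 55.3 56.1];20 247 [55.  55.7 56.5];24 243 [55.5 56.4 57.1];28 232 [56.3 57.  57.8];32 243 [56.6 57.5 58.3];36 215 [57.3 58.1 58.9];40 133 [57.7 58.6 59.3];44 5 [57.9 58.1 58.4];48 28 [46.2 46.8 47.6];52 71 [46.  46.8 47.5];56 50 [46.2 46.8 47.4];t 21.3 pos [602.5  52.2 100.7] yaw_y 105.68 SHIFT [-0.002  -0.0003  0.1933] TURN -0.0004 F [ 0.2  0.7 -0.4] grip 0.0 -0.00040028251074563026 q [-0.04  0.29  1.54  0.    1.31 -1.89]
```

```bash
python3 -m crank '[[[-0.002,0,0.1],0],[[-0.002,0,0.19],0],[[-0.002,0,0.21],0],[[-0.002,0,0.225],0],[[-0.002,0,0.24],0],[[-0.002,0,0.25],0]]'; python3 -m crank '[[[0,0,0.005],0],[[0,0,0.01],0],[[0,0,0.015],0],[[0,0,0.018],0],[[0,0,0.018],0]]'
```

```text
time_s: 22.05
tool_pos: [603.2, 52.2, 51.4]
tcp_rot: [-3.141, 0.001, -2.868]
ft_force: [-3.0, -0.9, 6.7]
gripper_width: 0.004
grip_force: 3.2
time_s: 22.68
tool_pos: [603.2, 52.3, 48.0]
tcp_rot: [-3.141, 0.001, -2.868]
ft_force: [-3.4, 0.1, 11.4]
gripper_width: 0.002
grip_force: 5.6
```

```bash
python3 -m crank '[[[0,0,0.005],0],[[0,0,0.01],0],[[0,0,0.013],0],[[0,0,0.013],0]]'
cat > chk.py <<'E'
from h import *
p,im,d=cap('wrist'); W=cloud(p,d); save('last.png',im)
th=np.radians(15.7); ex=np.array([np.cos(th),np.sin(th)]); ey=np.array([-ex[1],ex[0]])
q=W.reshape(-1,3); P=q[:,:2]-[579.8,45.7]; x=P@ex; y=P@ey
for lo in range(-56,60,4):
    m=(abs(y)<26)&(abs(y)>13)&(x>=lo)&(x<lo+4)&(q[:,2]<70); print(lo,m.sum(),np.percentile(q[m,2],[10,50,90]).round(1) if m.sum()>3 else '',end=';')
m=(abs(y)<10)&(x>36)&(x<50)&(q[:,2]<70); print('\ncatch region'); 
for lo in range(34,52,2):
    k=m&(x>=lo)&(x<lo+2); print(lo,k.sum(),np.percentile(q[k,2],[5,50,95]).round(1) if k.sum()>3 else '',end=';')
go(603,52,100,105.7)
E
python3 chk.py
```

```text
time_s: 23.18
tool_pos: [603.7, 52.3, 47.7]
tcp_rot: [-3.141, 0.003, -2.868]
ft_force: [-15.5, 0.2, 38.5]
gripper_width: 0.0
grip_force: 20.0
-56 593 [46.  46.8 47.5];-52 586 [46.  46.8 47.6];-48 506 [45.8 47.1 48.2];-44 523 [46.9 47.6 48.4];-40 519 [46.7 47.5 48.3];-36 519 [46.7 47.5 48.3];-32 507 [46.7 47.5 48.2];-28 490 [46.7 47.3 48.2];-24 460 [46.5 47.3 48.1];-20 465 [46.5 47.3 48. ];-16 453 [46.4 47.1 47.9];-12 435 [46.3 47.1 47.8];-8 434 [46.3 47.  47.8];-4 416 [46.2 47.  47.7];0 413 [46.1 46.9 47.6];4 393 [46.1 46.9 47.6];8 381 [46.1 46.8 47.6];12 381 [45.9 46.7 47.4];16 417 [45.9 46.7 48. ];20 339 [45.9 46.5 47.3];24 276 [45.8 46.5 47.2];28 270 [45.7 46.4 47.1];32 232 [45.7 46.4 47. ];36 169 [45.7 46.3 47. ];40 115 [45.6 46.3 46.9];44 4 [44.4 45.4 45.7];48 0 ;52 0 ;56 0 ;
catch region
34 0 ;36 0 ;38 0 ;40 0 ;42 0 ;44 0 ;46 0 ;48 0 ;50 0 ;t 23.225 pos [603.7  52.3  47.7] yaw_y 105.69 SHIFT [ 0.003  -0.0008 -0.2616] TURN -0.0002 F [-15.1   0.5  40.7] grip 19.931637179106474 -0.0031181378105631006 q [-0.04  0.34  1.59 -0.    1.21 -1.89]
```

```bash
python3 -m crank '[[[0,0,-0.02],0],[[0,0,-0.2],0],[[0,0,-0.4],0],[[-0.2,0,-0.4],0],[[-0.2,0,-0.4],0],[[-0.2,0,-0.4],0]]'; python3 chk.py
```

```text
time_s: 23.98
tool_pos: [640.9, 63.1, 123.8]
tcp_rot: [3.141, -0.001, -2.868]
ft_force: [-0.4, -0.4, 0.3]
gripper_width: 0.002
grip_force: 0.0
-56 292 [45.7 46.7 47.7];-52 273 [45.9 46.8 47.7];-48 277 [45.9 46.9 47.7];-44 275 [45.8 46.7 47.5];-40 252 [45.8 46.8 47.7];-36 262 [45.9 46.7 47.6];-32 245 [45.8 46.7 47.6];-28 255 [46.  46.9 47.7];-24 236 [45.8 46.8 47.7];-20 258 [45.8 46.7 47.6];-16 247 [46.  46.8 47.7];-12 227 [45.8 46.7 47.7];-8 227 [45.7 46.7 47.7];-4 225 [45.8 46.7 47.7];0 222 [45.9 46.8 47.4];4 222 [46.1 46.8 47.7];8 215 [46.  46.8 47.5];12 188 [45.9 46.7 47.6];16 219 [45.9 46.8 47.5];20 221 [46.  46.7 47.5];24 186 [46.  46.7 47.5];28 212 [46.  46.8 47.5];32 187 [46.  46.8 47.8];36 199 [45.9 46.6 47.4];40 185 [45.6 46.7 47.4];44 199 [40.4 46.3 47.6];48 187 [45.9 46.8 47.5];52 183 [45.9 46.7 47.6];56 180 [45.7 46.7 47.5];
catch region
34 0 ;36 82 [45.7 46.7 47.5];38 26 [39.4 40.2 41.3];40 98 [39.7 42.4 44.9];42 111 [43.5 46.4 49.1];44 90 [47.6 49.5 50.5];46 67 [48.7 50.  51. ];48 83 [47.3 49.9 51.6];50 0 ;t 24.025 pos [640.7  63.  123.9] yaw_y 105.68 SHIFT [ 0.1963 -0.0018  0.1198] TURN -0.0004 F [ 0.4 -0.4  1.3] grip 0.0 -0.0026062455632460306 q [-0.02  0.35  1.41 -0.    1.38 -1.87]
```

The cover is flat and flush along its whole length, and the catch leaf stands out over the tab (low edge at x≈41, z≈42). Handing in.

```bash
python3 -c "
from workcell import r
print(r.sign_off())"
```

```text
the job is handed in; nothing more can be done
None
```

I handed the job in at about 24 s: the bigger cell lies in the bay with its positive end to the catch, and the cover measured flat and flush, with the catch sprung over its tab. The cover slipped out of the slot once when I let go, after the hooking step was done, so I slid it back in at about 9° before pressing; `sign_off()` returned no verdict.

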